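Set and lock the depth ring of a luthier's router jig

ROBOT

A 6-joint arm with a two-finger parallel gripper is mounted at the origin on the work surface. World frame = base frame: x ahead of the robot, y to its left, z up, the work surface at z = 0. Lengths are in m, angles in rad, forces in N, time in s.
With the tool pointing down it reaches from about 0.4 to 0.825 m from the base axis. Payload 7 kg.
Tool frame: the origin (TCP) lies at the very end of the fingers, on their centre line; the grasp point (between the pads) lies 19 mm behind it; z points along the fingers, y is the line along which they close (so a half turn about z gives the same grasp; the last joint's range is limited). The gripper opens to 85 mm and grips with 20 to 120 N. Pads are 22 mm wide; open, the fingers measure 114 mm over their backs; the gripper's body (76 mm by 85 mm) begins 54 mm behind the grasp point. The pads swing forward as they close: fully open they stand 13 mm farther back than shut.
Start: joints at [0.288, 0.359, 0.012, 0, -1.224, -0.288], TCP at [0.675, -0, 0.201] pointing down, gripper open.
Joint ranges: [-3.07, 3.07], [-1.43, 2.12], [-1.02, 1.25], [-3.03, 1.67], [-3.05, -0], [-3.03, 3.03]. Speed limits (rad/s): [2.39, 2.39, 3.01, 3.14, 3.14, 3.14].

INTERFACE

Orientations are given as a unit quaternion [x, y, z, w].
In Python, from plant import ctrl gives the robot as it stands.
- The arm moves only by the tool send_rows, never from a script. Its arguments are lists of equal length, an entry for each row: "delta_pos": the shift along the tool's x, y, z in m, a list of three; "rot": the turn, a rotation vector about the tool's x, y, z in rad, a list of three; "jaw": the finger opening in m, from 0 to 0.0854. A call has exactly 5 rows; each row shifts and turns the commanded pose from where the row before left it, along the tool's axes as they then stand; what a row does not reach is not made up. A row lasts 1/8 s, in which the tool goes at most 62.5 mm and 10.7 degrees, less where a joint would pass 70% of its speed; a pose out of reach is approached as far as the arm can. A call with a gripper value outside its range is refused whole. The fingers move at their own pace and stop on an object; "newtons" is the grip in N (left out, the last holds). Time passes only in rows, so rows that do not move let the fingers close, or fill a call up. It gives the time, the measured TCP pose, the force, the opening and the grip force at its end, in the units of the state.
- ctrl.state(): the state, without advancing time (a new reading comes with each control period).
- ctrl.snapshot(name): name is "scene" or "side" or "wrist"; returns (picture, depth): 384x512x3 uint8, red, green, blue; 384x512 float32, m along the optical axis (not along the pixel's ray), 0 where there is no reading.
- ctrl.get_calibration(name): a dict with "intrinsics" (3x3 intrinsics, pixels), "dist_coeffs" ([k1, k2, p1, p2, k3] as OpenCV has them; the pictures are not rectified), "origin" and "attitude" of the camera in the world. Camera axes: x right, y up, looking along -z (the intrinsics and any distortion apply to the point x, -y, -z); pixel columns grow to the right and rows downward; lengths in m; the calibration is good to about 2 mm. A picture is of the moment at which its call begins: read the wrist's pose just before it. get_calibration takes no time and is no camera call; for the wrist camera it gives the pose at the moment of the call.
- ctrl.sign_off(): hands the job in; it is judged then, once.
The state is a dict: "time_s": time; "joint_positions": joint angles; "dq": joint speeds; "effort": joint torques, N m; "tool_pos": TCP position; "orientation": TCP orientation; "force": force on the tool from outside, world axes, zero at the start; "torque": the same for the moment, N m; "width": finger opening in m; "gripper_force": force on a finger pad.
Only numpy, scipy, OpenCV 4.12 (cv2) and the standard library are available. Lean on these libraries where they do the work, as an engineer would, in place of code of your own. Each camera call takes 0.05 s, during which the arm holds its last target. There are 200 camera calls.

TASK

Set the routing depth on the router jig: grip the slim knurled ring by its rim and turn it clockwise (seen from above), gently, until its lug bears on the tall stop pin, pressing it there for a good half second with a light but definite push of about 10 N (16 N would bend the pin), without touching the fixed rings above and below it, the lug or the pin. Then swing the black-knobbed lock lever counter-clockwise all the way to its end, let go and move clear, with the lug still against the upright pin and nothing else on the bench disturbed.

Things in the scene. Friction and masses are not known exactly. Their poses are not given: they have to be found in the camera images.
- ring_center (a point): The slim depth ring: steel, knurled, 60 mm in diameter, 12 mm high, between two fixed rings. This point is on its vertical axis, half-way up it, 44.5 mm above the bench. It turns only clockwise from its start (0.3 to 1.3 rad to the pin; counter-clockwise it meets an end stop within 0.25 rad), with a drag of 0.12 N m, and stays where left.
- lower_ring: The fixed steel ring just under the depth ring, 66 mm in diameter, 8 mm high; origin at the centre of its underside, 30 mm above the bench. Its top is 0.5 mm below the depth ring's underside. Must not be touched (1.5 N counts).
- upper_ring: The fixed steel ring just above the depth ring, 52 mm in diameter, 15 mm high, and what it carries: a collet 30 mm in diameter, 12 mm high, and a stub 8 mm thick, 14 mm high. Origin at the centre of its underside, 51 mm above the bench, 0.5 mm above the depth ring's top. Must not be touched (1.5 N counts).
- jig: The fixed aluminium base of it all: a plate 130 x 130 mm, 30 mm high, with a tongue 16 mm high and 100 mm wide towards its -y, for the lever, ending 177.5 mm from the axis. Origin on the depth ring's axis, on the bench. In the plate are three holes; those without the tall pin hold short plugs that end 2.5 mm above the plate, under the lug's path.
- stop_lug: The lug of the depth ring: a plain steel finger 8 mm wide, 9 mm high, sticking out radially from the rim to 51.5 mm from the ring's axis. Its origin is in it, 46 mm from the axis, half-way up, 44.5 mm above the bench. It turns with the ring. Not to be pushed by the robot (1.5 N counts).
- stop_pin: The tall stop pin: a loose eccentric steel pin 10 mm thick, 56 mm long, in one of three holes with 1 mm play, 46 mm from the ring's axis, clockwise of the lug. Its head (top 29.5 mm) is 2 mm off the shank's axis, turned to any side. Origin at its foot's centre, 6 mm above the bench. Pressed, it leans 1 to 3 mm at the lug before it bears. The robot must not touch it (1.5 N counts).
- pin_side (a point): The point on the stop pin's shank axis at the lug's height, 44.5 mm above the bench; the pin ends 17.5 mm above it. When the lug touches the pin's head, this point and the lug's origin are 7 to 11 mm apart. For 10 N on the pin the ring needs about 0.46 N m on top of its drag. Over 16 N bends the pin.
- lever_knob (a point): The black upright knob at the end of the lock lever: a cylinder 14 mm in diameter, its top 12 mm above this point and its underside 24 mm below it. This point is on its axis, 50 mm above the bench, 55 mm from the lever's pivot axis, and moves with the lever.
- lever_pivot (a point): A point on the vertical axis of the lock lever, 50 mm above the bench, 105 mm from the ring's axis; the lever's boss here is 24 mm in diameter and ends 10 mm below this point. The lever arm, 14 mm wide, runs to the knob 16 to 24 mm below this height.
- lock_lever (a joint): Angle of the lock lever in rad: starts at 0 to 0.2 (unlocked), grows counter-clockwise seen from above, ends against its stop at 1.1 (locked; over 0.97 counts). It needs about 3.3 N at the knob and stays where it is left.

How it is judged:
On the way, in this order (a step that is already met when the one before it is completed fails the run):
1. the lug is pressed against the stop pin with at least 5 N for 0.3 s (contact force between stop_lug and stop_pin above 5 N and horizontal distance between stop_lug and pin_side below 0.0135 m), for 0.3 s.
2. the lock lever is swung home, with the lug still at the pin (value of joint lock_lever above 0.97 rad and horizontal distance between stop_lug and pin_side below 0.0135 m), for 0.2 s.
At the end, for the whole second after the job is handed in: The lug stands at the stop pin (lug point within 13.5 mm of the pin's shank axis, 7 to 11 mm being contact), the pin is upright in its hole (within 0.12 rad) and the lock lever is at rest past 0.97 rad (all of step 2 and angle between pin_side's own z axis and vertical below 0.12 rad and velocity of joint lock_lever below 0.05 rad/s); the robot touches nothing.
It fails at once if the robot touches the fixed ring above or below the depth ring (over 1.5 N) (contact force between any of the arm, the fingers and upper_ring above 1.5 N or contact force between any of the arm, the fingers and lower_ring above 1.5 N).
It fails at once if the robot pushes the lug or the stop pin itself (over 1.5 N) (contact force between any of the arm, the fingers and stop_lug above 1.5 N or contact force between any of the arm, the fingers and stop_pin above 1.5 N).
It fails at once if the lug presses the stop pin with more than 16 N (contact force between stop_lug and stop_pin above 16 N).
It fails at once if a bystander is moved by more than 20 mm (distance of any of spanner, spare_ring, brace, bit, glue, tray, driver from where it was at the start of the episode above 0.02 m).
It also fails if it takes over 64 s, if anything falls off the work surface, if the arm or the gripper's body presses on something with over 40 N, if the wrist force passes 120 N, or if a joint passes its speed limit or range.

## Working session

There is one attempt and no reset: what is moved stays moved. The work goes in short steps, Python scripts to look and compute and a tool call to move; the robot and the scene stay as the last step left them, time stands still between calls to the robot, and variables do not carry over. Pictures are saved under pics/ and viewed, at most 10 in all, crops included, and the job is handed in when it is done.

Besides the shell and the picture viewer there is one more tool, called after "Call:" as name(argument=value, ...) on one line, values as JSON. send_rows: Moves the arm, as the interface text tells. Its arguments: {"type":"object","properties":{"delta_pos":{"type":"array"},"rot":{"type":"array"},"jaw":{"type":"array"},"newtons":{"type":"number"}},"required":["delta_pos","rot","jaw"]}

```bash
ls; mkdir -p pics; cat > h.py <<'E'
import numpy as np, cv2
from scipy.spatial.transform import Rotation as R
from plant import ctrl
def cal(n):
    c=ctrl.get_calibration(n); A=np.array(c["attitude"],float)
    A=R.from_quat(A).as_matrix() if A.size==4 else A.reshape(3,3)
    return np.array(c["intrinsics"]),np.array(c["dist_coeffs"]),np.array(c["origin"]),A
def onplane(C,uv,z):
    K,d,o,A=C; p=cv2.undistortPoints(np.array(uv,float).reshape(-1,1,2),K,d)[:,0]
    r=np.c_[p[:,0],-p[:,1],-np.ones(len(p))]@A.T
    return o+r*((z-o[2])/r[:,2])[:,None]
def cloud(C,dep):
    K,d,o,A=C; h,w=dep.shape; u,v=np.meshgrid(np.arange(w),np.arange(h))
    p=cv2.undistortPoints(np.stack([u,v],-1).reshape(-1,1,2).astype(float),K,d)[:,0]
    D=dep.reshape(-1,1); return (o+(np.c_[p[:,0],-p[:,1],-np.ones(len(p))]*D)@A.T).reshape(h,w,3)
def proj(C,P):
    K,d,o,A=C; q=(np.atleast_2d(P)-o)@A*np.array([1,-1,-1])
    return cv2.projectPoints(q,np.zeros(3),np.zeros(3),K,d)[0][:,0]
E
python3 - <<'E'
from h import *
print(ctrl.state())
ims=[]
for n in("scene","side","wrist"):
    C=cal(n);im,d=ctrl.snapshot(n);print(n,C[0].tolist(),C[1],C[2],C[3][:,2])
    np.savez(f"pics/{n}0.npz",im=im,d=d)
    cv2.imwrite(f"pics/{n}0.png",im[...,::-1]);ims.append(im)
ims.append(ims[0]*0)
m=np.vstack([np.hstack(ims[:2]),np.hstack(ims[2:])])
cv2.imwrite("pics/all0.png",cv2.resize(m[...,::-1],(800,600),interpolation=cv2.INTER_AREA))
E
```

```text
pics
{'time_s': 0.0, 'joint_positions': array([ 2.88108169e-01,  3.59361962e-01,  1.10804763e-02, -3.52123817e-04,
       -1.22411783e+00, -2.88109607e-01]), 'dq': array([ 0.00046989, -0.0011798 ,  0.00114605,  0.00141541, -0.00050679,
        0.00033378]), 'effort': array([ 2.55543900e-04, -5.83324420e+01,  2.93422562e+01,  6.93659976e+00,
       -6.00149287e-03, -1.14765509e-06]), 'tool_pos': array([ 6.74470339e-01, -2.39339061e-05,  1.99688904e-01]), 'orientation': array([-7.07063641e-01,  7.07149445e-01,  5.27837147e-04, -6.25445499e-04]), 'force': array([-0.01305285, -0.35975299, -0.46011486]), 'torque': array([-0.05292253, -0.0560421 , -0.00790336]), 'gripper_force': 0.0, 'width': 0.08526088652059519}
scene [[479.0658524701276, 0.0, 259.2828721449457], [0.0, 479.0658524701276, 187.4757971127889], [0.0, 0.0, 1.0]] [-0.10832249  0.          0.          0.          0.        ] [0.89840512 0.46485702 0.43218267] [0.52685615 0.64304271 0.55580453]
side [[432.4374211074758, 0.0, 257.8062806801421], [0.0, 432.4374211074758, 202.49875715630722], [0.0, 0.0, 1.0]] [-0.05678907  0.          0.          0.          0.        ] [0.38686376 0.5821075  0.44788672] [-0.27398447  0.7738355   0.57106141]
wrist [[307.41293993267186, 0.0, 254.42658593624785], [0.0, 307.41293993267186, 193.55284507540148], [0.0, 0.0, 1.0]] [-0.0321606  0.         0.         0.         0.       ] [ 0.67480694 -0.08289953  0.37156707] [ 8.13425454e-04 -3.21140454e-01  9.47031228e-01]
```

View pics/all0.png

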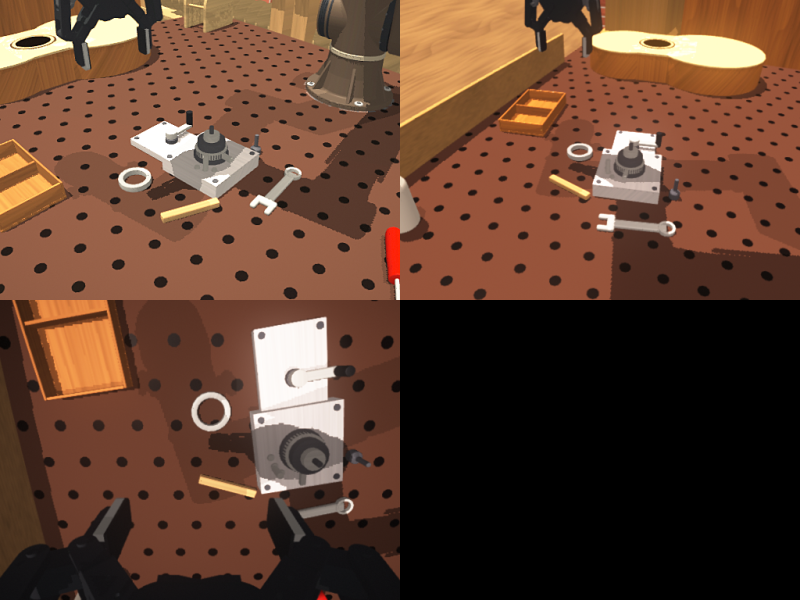

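The overview shows the jig: in the wrist picture it sits around (385,130) at full scale, with the tongue and lever at the top, and the brace, spanner, spare ring and a bit nearby. I'll zoom in on it.

```bash
python3 - <<'E'
from h import *
w=np.load("pics/wrist0.npz")["im"][10:270,310:485];s=np.load("pics/scene0.npz")["im"][130:270,150:370];t=np.load("pics/side0.npz")["im"][150:280,210:370]
f=lambda a,W,H:cv2.resize(a,(W,H),interpolation=cv2.INTER_CUBIC)
m=np.hstack([f(w,404,600),np.vstack([f(s,396,252),f(t,396,322),np.zeros((26,396,3),np.uint8)])])
cv2.imwrite("pics/z0.png",m[...,::-1])
C=cal("wrist");P=cloud(C,np.load("pics/wrist0.npz")["d"])
for uv in [(385,195),(318,195),(440,135),(340,30),(418,25),(440,95),(375,103),(463,205),(400,210)]: print(uv,P[uv[1],uv[0]].round(4))
E
```

```text
(385, 195) [0.5362 0.0226 0.0654]
(318, 195) [ 0.5927  0.0458 -0.002 ]
(440, 135) [ 0.4485 -0.0318 -0.0011]
(340, 30) [ 0.5806 -0.1459 -0.002 ]
(418, 25) [ 0.494  -0.1523 -0.0032]
(440, 95) [ 0.4906 -0.0791  0.0563]
(375, 103) [ 0.5485 -0.0701  0.0391]
(463, 205) [0.4227 0.0476 0.03  ]
(400, 210) [0.5234 0.0351 0.077 ]
```

View pics/z0.png

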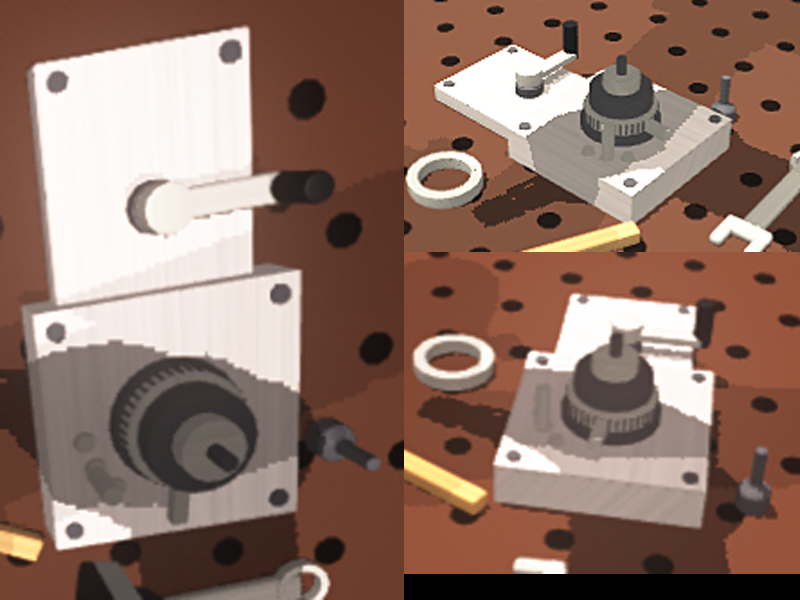

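The zoom shows the ring stack, with the lug at (178,505) zoomed, the tall pin at about (105,485) just clockwise of it, two plugs, and the lever running right to its black knob at (320,187). I'll take coarse poses from these pixels, then move closer.

```bash
python3 - <<'E'
from h import *
C=cal("wrist"); z=np.load("pics/wrist0.npz"); 
print("tool R",R.from_quat(ctrl.state()["orientation"]).as_matrix().round(3).tolist(), C[3].round(3).tolist())
f=lambda a:[(310+x*175/404,10+y*260/600) for x,y in a]
c=onplane(C,f([(27,310),(300,270),(298,508),(57,548)]),.03);print("corners",c.round(4).tolist(),c.mean(0))
print("stub top",onplane(C,f([(212,450)]),.092), "knob top",onplane(C,f([(320,187)]),.062),"boss",onplane(C,f([(165,207)]),.040))
print("lug",onplane(C,f([(178,512)]),.049),"pin",onplane(C,f([(95,462)]),.062),"plugs",onplane(C,f([(85,440),(120,490)]),.0325))
P=cloud(C,z["d"])
sel=(P[...,2]>.055)&(P[...,1]<.15)&(P[...,2]<.1);print(sel.sum())
v,u=np.nonzero(sel)
for a,b in [(0,1)]: pass
for name,lo,hi in[("upper",.064,.068),("stub",.088,.096),("coll",.076,.08)]:
    q=P[(P[...,2]>lo)&(P[...,2]<hi)&(P[...,0]<.62)&(abs(P[...,1])<.12)]; print(name,len(q),np.median(q,0).round(4) if len(q) else 0,(q.min(0)+q.max(0))/2 if len(q) else 0)
E
```

```text
tool R [[-0.0, -1.0, -0.001], [-1.0, 0.0, -0.0], [0.0, 0.001, -1.0]] [[-1.0, -0.0, 0.001], [0.0, -0.947, -0.321], [0.001, -0.321, 0.947]]
corners [[0.5996, -0.025, 0.03], [0.4691, -0.0448, 0.03], [0.4457, 0.0809, 0.03], [0.5741, 0.1043, 0.03]] [0.52212384 0.02883472 0.03      ]
stub top [[0.53008766 0.02383227 0.092     ]] knob top [[ 0.48611581 -0.08293955  0.062     ]] boss [[ 0.54239521 -0.07354281  0.04      ]]
lug [[0.51997828 0.07372058 0.049     ]] pin [[0.56945392 0.04125817 0.062     ]] plugs [[0.56578553 0.04099461 0.0325    ]
 [0.5446063  0.06888905 0.0325    ]]
2863
upper 735 [0.5284 0.023  0.0647] [0.5219331  0.02995555 0.06599408]
stub 58 [0.5215 0.0299 0.0904] [0.52061863 0.03021834 0.09024216]
coll 380 [0.5241 0.0282 0.0767] [0.52186256 0.02993661 0.07791843]
```

Call:
send_rows(delta_pos=[[-0.0075,0.038,0.0125],[-0.0075,0.038,0.0125],[-0.0075,0.038,0.0125],[-0.0075,0.038,0.0125],[0,0,0]], rot=[[0,0,0],[0,0,0],[0,0,0],[0,0,0],[0,0,0.17]], jaw=[0.0854,0.0854,0.0854,0.0854,0.075], newtons=20)

```text
time_s: 0.78
tool_pos: [0.5198, 0.0299, 0.1499]
orientation: [-0.644, 0.765, 0.001, -0.001]
force: [0.9, 0.4, 0.5]
width: 0.0745
gripper_force: 0.0
```

Call:
send_rows(delta_pos=[[0,0,0],[0,0,0],[0,0,0],[0,0,0],[0,0,0]], rot=[[0,0,0],[0,0,0],[0,0,0],[0,0,0],[0,0,0]], jaw=[0.073,0.073,0.073,0.073,0.073])

```text
time_s: 1.4
tool_pos: [0.5231, 0.0299, 0.1505]
orientation: [-0.645, 0.765, 0.0, -0.0]
force: [0.8, 0.2, -0.2]
width: 0.0728
gripper_force: 0.0
```

```bash
python3 - <<'E'
from h import *
s=ctrl.state();print(s["time_s"],s["tool_pos"],s["width"],s["force"],s["torque"])
C=cal("wrist");im,d=ctrl.snapshot("wrist");np.savez("pics/w1.npz",im=im,d=d,o=C[2],A=C[3])
cv2.imwrite("pics/w1.png",cv2.resize(im,(800,600),interpolation=cv2.INTER_CUBIC)[...,::-1])
T=R.from_quat(s["orientation"]).as_matrix()
P=cloud(C,d)
for name,lo,hi in[("upper",.063,.068),("stub",.088,.096),("coll",.0755,.08)]:
    q=P[(P[...,2]>lo)&(P[...,2]<hi)&(abs(P[...,0]-.5215)<.035)&(abs(P[...,1]-.03)<.035)]; print(name,len(q),np.median(q[:,2]),(q.min(0)+q.max(0))/2,np.ptp(q,axis=0))
q=(P-s["tool_pos"])@T
m=(d>0)&(abs(q[...,1])>.03)&(abs(q[...,1])<.06)&(q[...,2]>-.03)&(q[...,2]<.02)&(abs(q[...,0])<.03)
for sg in(-1,1):
    a=q[m&(q[...,1]*sg>0)];print(len(a),a.max(0),np.percentile(a,99,axis=0),a.min(0))
E
```

```text
1.4 [0.52306971 0.02988684 0.15047696] 0.07280143057086297 [ 0.80433502  0.20548316 -0.21672934] [-0.02585369  0.01401259 -0.0241302 ]
upper 1546 0.06446540700874165 [0.52096439 0.03019834 0.06540594] [0.05100538 0.05194474 0.00480561]
stub 81 0.09042698855120074 [0.5207996  0.03001811 0.09007425] [0.00756031 0.0078387  0.00383083]
coll 737 0.07653621013057202 [0.52088499 0.0296586  0.07750339] [0.02919516 0.02917981 0.00400495]Traceback (most recent call last):
  File "<stdin>", line 12, in <module>
    return umr_maximum(a, axis, None, out, keepdims, initial, where)
ValueError: zero-size array to reduction operation maximum which has no identity
```

View pics/w1.png

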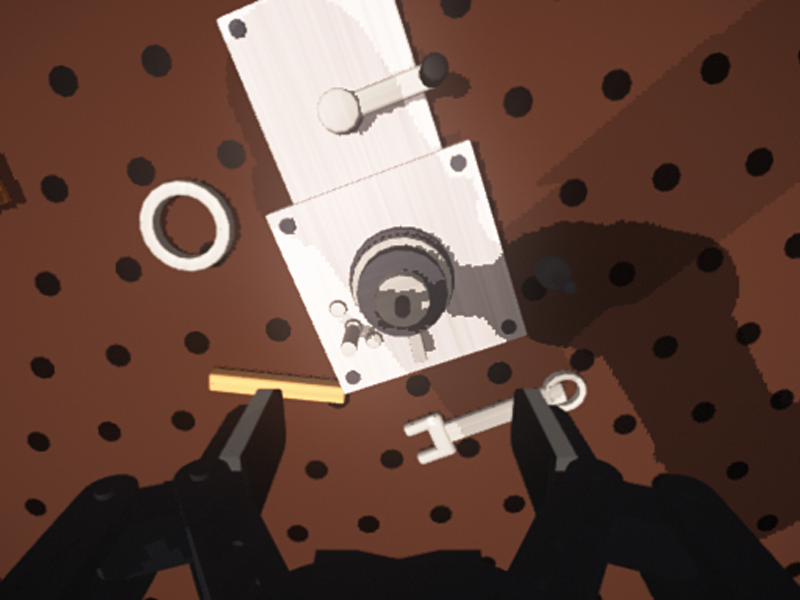

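The view is clear. In 800-scale pixels: lug at (421,345), pin foot (353,326) and head (349,348), plugs at (337,308) and (373,340), knob (434,68), boss (338,110), open fingertips near (267,392) and (530,392).

```bash
python3 - <<'E'
from h import *
w=np.load("pics/w1.npz");s=ctrl.state();T=R.from_quat(s["orientation"]).as_matrix();tp=s["tool_pos"]
K,dc,_,_=cal("wrist");C=(K,dc,w["o"],w["A"]);f=lambda a:np.array(a)*.64
c=np.array([.5208,.0300])
def rp(n,a,z):
    p=onplane(C,f(a),z)
    for q in p: e=q[:2]-c; print(n,q[:2].round(4),"r",np.hypot(*e).round(4),"ang",np.degrees(np.arctan2(e[1],e[0])).round(1))
rp("lug",[(421,345),(423,359)],.049);rp("pintop",[(349,348)],.062);rp("pinfoot",[(353,326)],.03);rp("plug",[(337,308),(373,340)],.0325)
rp("knob",[(433,65)],.062);rp("boss",[(338,107)],.040);rp("stub",[(403,303)],.092)
print("corner mean",onplane(C,f([(267,213),(468,142),(525,333),(345,392)]),.03).mean(0))
print("cam in tool",(w["o"]-tp)@T, "R",(T.T@w["A"]).round(3).tolist())
for a in[(265,400),(268,430),(530,400),(255,440),(545,440)]: print(a,w["d"][int(a[1]*.64),int(a[0]*.64)])
# fingertip rays: intersect with tool planes y=+-0.0364
K_,d_,o,A=C;p=cv2.undistortPoints(f([(285,392),(513,392),(250,392),(548,392)]).reshape(-1,1,2),K,dc)[:,0]
r=np.c_[p[:,0],-p[:,1],-np.ones(4)]@A.T@T;o=(o-tp)@T
for k,ri in enumerate(r):
    t=(np.sign(ri[1])*(.0364 if k<2 else .0364+.0145)-o[1])/ri[1];print("tip",(o+ri*t).round(4))
E
```

```text
lug [0.5153 0.0695] r 0.0399 ang 98.0
lug [0.5155 0.0791] r 0.0494 ang 96.1
pintop [0.5573 0.0584] r 0.0463 ang 38.0
pinfoot [0.5574 0.057 ] r 0.0456 ang 36.4
plug [0.5647 0.0423] r 0.0456 ang 15.6
plug [0.5461 0.068 ] r 0.0456 ang 56.4
knob [ 0.486  -0.0838] r 0.119 ang -107.0
boss [ 0.5385 -0.0744] r 0.1059 ang -80.4
stub [0.5198 0.026 ] r 0.0042 ang -104.6
corner mean [0.52075163 0.02927515 0.03      ]
cam in tool [ 8.29035270e-02 -8.66971850e-05 -1.71775736e-01] R [[0.0, 0.947, 0.321], [1.0, -0.0, 0.001], [0.001, 0.321, -0.947]]
(265, 400) 0.14032136
(268, 430) 0.13432828
(530, 400) 0.13998479
(255, 440) 0.12148072
(545, 440) 0.121722795
tip [ 0.006  -0.0364 -0.035 ]
tip [ 0.0073  0.0364 -0.0373]
tip [ 0.0009 -0.0509 -0.0259]
tip [ 0.002   0.0509 -0.0278]
```

The fingertip rays put the tips farther back than the TCP suggests, so I'll check the tip height from the scene and side cameras.

```bash
python3 - <<'E'
from h import *
s=ctrl.state();T=R.from_quat(s["orientation"]).as_matrix();tp=s["tool_pos"]
ims=[]
for n in("scene","side"):
    C=cal(n);im,d=ctrl.snapshot(n);np.savez(f"pics/{n}1.npz",im=im,d=d)
    q=(cloud(C,d)-tp)@T
    m=(d>0)&(abs(q[...,1])<.065)&(abs(q[...,0])<.03)&(q[...,2]>-.10)&(q[...,2]<.03)
    for sg in(-1,1):
        a=q[m&(q[...,1]*sg>.02)];h=np.histogram(a[:,2],bins=np.arange(-.1,.035,.01));print(n,sg,len(a),h[0])
        b=a[(a[:,2]>a[:,2].max()-.008)];print(b.min(0).round(4),b.max(0).round(4))
    u,v=proj(C,tp)[0].astype(int);x0=max(0,min(512-200,u-100));y0=max(0,min(384-200,v-90))
    im=im.copy();
    for p in [tp,tp+T@[0,.0364,0],tp-T@[0,.0364,0]]:
        a=proj(C,p)[0];cv2.circle(im,(int(a[0]),int(a[1])),1,(0,255,0),-1)
    ims.append(cv2.resize(im[y0:y0+200,x0:x0+200],(400,400),interpolation=cv2.INTER_CUBIC))
cv2.imwrite("pics/ss1.png",np.hstack(ims)[...,::-1])
E
```

```text
scene -1 874 [260 165 109 133 125  80   2   0   0   0   0   0   0]
[-0.0121 -0.0496 -0.0474] [ 0.0064 -0.038  -0.0394]
scene 1 875 [256 179 113 112 118  96   1   0   0   0   0   0   0]
[-0.0133  0.0347 -0.0475] [ 0.0099  0.0475 -0.0396]
side -1 697 [200 130 102  99  91  72   3   0   0   0   0   0   0]
[-0.0116 -0.047  -0.0473] [ 0.0129 -0.0365 -0.0393]
side 1 700 [221 139  90  96  93  56   5   0   0   0   0   0   0]
[-0.0114  0.0357 -0.0467] [ 0.0062  0.0458 -0.0393]
```

View pics/ss1.png

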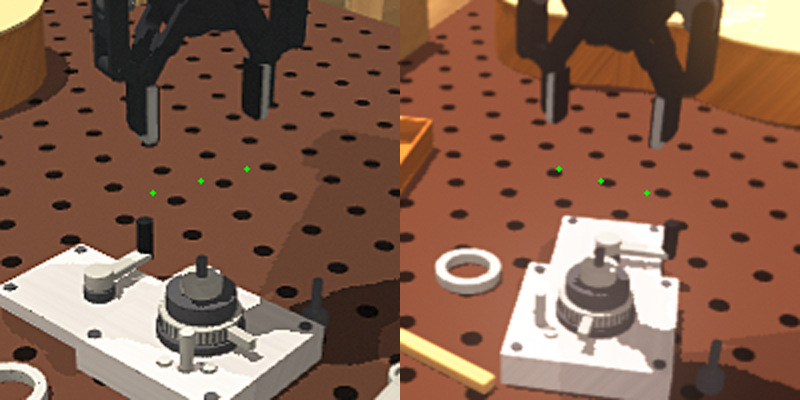

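The scene and side views agree: at this opening the fingertips end about 39 mm short of the reported TCP (green dots), well beyond what the spec implies. I'll work from the observed tips, and check the palm height before descending.

```bash
python3 - <<'E'
from h import *
s=ctrl.state();T=R.from_quat(s["orientation"]).as_matrix();tp=s["tool_pos"]
for n in("scene","side"):
    d=np.load(f"pics/{n}1.npz")["d"];q=(cloud(cal(n),d)-tp)@T
    m=(d>0)&(abs(q[...,1])<.02)&(abs(q[...,0])<.045)&(q[...,2]>-.2)&(q[...,2]<-.02)
    print(n,np.histogram(q[m][:,2],bins=np.arange(-.2,-.01,.01))[0])
    m=(d>0)&(abs(q[...,1])<.1)&(abs(q[...,0])<.1)&(q[...,2]>-.2)&(q[...,2]<-.02)
    for z in np.arange(-.14,-.04,.015):
        b=q[m&(q[...,2]>z)&(q[...,2]<z+.01)];print(round(z,3),len(b),b.min(0).round(3),b.max(0).round(3))
E
```

```text
scene [  0   0   0 178  99 255 294 211 215 125   0   0   0   0   0   0   0   0]
-0.14 990 [-0.023 -0.071 -0.14 ] [ 0.013  0.067 -0.13 ]
-0.125 724 [-0.021 -0.071 -0.125] [ 0.017  0.068 -0.115]
-0.11 747 [-0.02 -0.07 -0.11] [ 0.018  0.068 -0.1  ]
-0.095 573 [-0.015 -0.07  -0.095] [ 0.012  0.067 -0.085]
-0.08 220 [-0.014 -0.054 -0.08 ] [ 0.01   0.049 -0.07 ]
-0.065 244 [-0.012 -0.052 -0.065] [ 0.011  0.048 -0.055]
-0.05 176 [-0.013 -0.051 -0.05 ] [ 0.01   0.047 -0.04 ]
side [284 276 260 248  87 232 267 200 195 120   0   0   0   0   0   0   0   0]
-0.14 847 [-0.02  -0.069 -0.14 ] [ 0.014  0.069 -0.13 ]
-0.125 577 [-0.02  -0.069 -0.125] [ 0.018  0.069 -0.115]
-0.11 618 [-0.018 -0.069 -0.11 ] [ 0.019  0.069 -0.1  ]
-0.095 466 [-0.014 -0.069 -0.095] [ 0.015  0.069 -0.085]
-0.08 191 [-0.012 -0.051 -0.08 ] [ 0.012  0.051 -0.07 ]
-0.065 193 [-0.011 -0.051 -0.065] [ 0.012  0.05  -0.055]
-0.05 127 [-0.012 -0.05  -0.05 ] [ 0.013  0.049 -0.04 ]
```

Call:
send_rows(delta_pos=[[0,0.002,0.016],[0,0,0.016],[0,0,0.016],[0,0,0.012],[0,0,0]], rot=[[0,0,0],[0,0,0],[0,0,0],[0,0,0],[0,0,0]], jaw=[0.066,0.066,0.066,0.066,0.066])

```text
time_s: 2.17
tool_pos: [0.5204, 0.03, 0.0895]
orientation: [-0.645, 0.765, 0.0, -0.001]
force: [-0.3, -0.5, 0.4]
width: 0.066
gripper_force: 0.0
```

Call:
send_rows(delta_pos=[[0,0,0.02],[0,0,0.02],[0,0,0.015],[0,0,0.01],[0,0,0]], rot=[[0,0,0],[0,0,0],[0,0,0],[0,0,0],[0,0,0]], jaw=[0.066,0.066,0.066,0.066,0.066])

```text
time_s: 2.8
tool_pos: [0.5208, 0.0302, 0.0252]
orientation: [-0.645, 0.765, 0.0, -0.001]
force: [-0.1, -0.7, 0.7]
width: 0.066
gripper_force: 0.0
```

```bash
cat > tips.py <<'E'
from h import *
import sys
k=sys.argv[1]
s=ctrl.state();T=R.from_quat(s["orientation"]).as_matrix();tp=s["tool_pos"];print(s["time_s"],tp,s["width"],s["force"],s["torque"])
ims=[]
for n in("scene","side"):
    C=cal(n);im,d=ctrl.snapshot(n);np.savez(f"pics/{n}{k}.npz",im=im,d=d)
    Pw=cloud(C,d);q=(Pw-tp)@T
    m=(d>0)&(abs(q[...,1])<.055)&(abs(q[...,0])<.016)&(q[...,2]>-.08)&(q[...,2]<-.015)
    for sg in(-1,1):
        a=q[m&(q[...,1]*sg>.0285)];h,e=np.histogram(a[:,2],bins=np.arange(-.08,-.01,.003));print(n,sg,h)
    Pr=Pw[(Pw[...,2]>.086)&(Pw[...,2]<.095)&(abs(Pw[...,0]-.5208)<.01)&(abs(Pw[...,1]-.03)<.01)]
    if len(Pr):print("stub",np.median(Pr,0),Pr[:,2].max())
    a=proj(C,[.5208,.03,.05])[0].astype(int)
    ims.append(cv2.resize(im[a[1]-65:a[1]+65,a[0]-65:a[0]+65],(400,400),interpolation=cv2.INTER_CUBIC))
cv2.imwrite(f"pics/ss{k}.png",np.hstack(ims)[...,::-1])
E
python3 tips.py 2
```

```text
2.8 [0.52075807 0.0301732  0.02515361] 0.06599916427969485 [-0.12379006 -0.68367439  0.71519487] [-0.02357831  0.02570694 -0.02365361]
scene -1 [18 14 26 25 27 32 27 30 26 25 27 20 14  8  0  0  0  1 22 18 16  7  0]
scene 1 [26 26 34 25 28 24 30 28 27 26 22 26 22 17  4  0  0  0  0  0  0  0  0]
stub [0.52379733 0.03232713 0.09072713] 0.09258027709249989
side -1 [19 22 22 21 21 18 21 19 26 19 20 15 17  9  3  0  0  0  3  1  0  0  0]
side 1 [13 14 18 19 19 26 20 21 20 18 19 11 10  8  0  0  0  0  2  5  4  3  0]
stub [0.52164534 0.03247758 0.09040671] 0.0924912041264172
```

View pics/ss2.png

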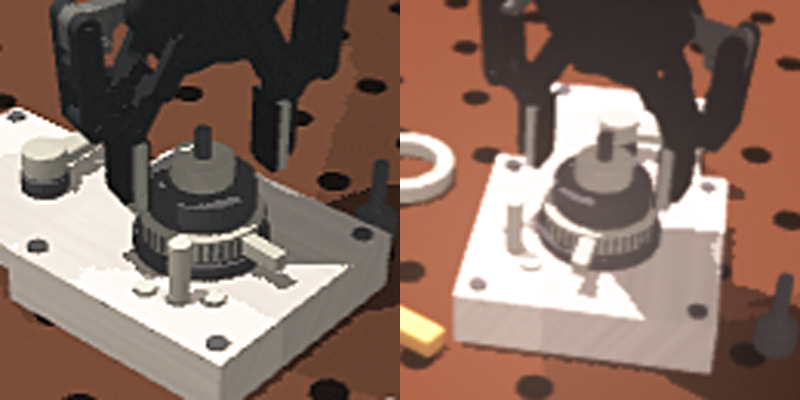

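Call:
send_rows(delta_pos=[[0,0,0.006],[0,0,0.006],[0,0,0.0055],[0,0,0],[0,0,0]], rot=[[0,0,0],[0,0,0],[0,0,0],[0,0,0],[0,0,0]], jaw=[0.066,0.066,0.066,0.066,0.066])

```text
time_s: 3.52
tool_pos: [0.521, 0.0303, 0.0081]
orientation: [-0.645, 0.765, 0.0, -0.0]
force: [-0.3, 0.7, -0.5]
width: 0.066
gripper_force: 0.0
```

```bash
python3 tips.py 3
```

```text
3.525 [0.52104295 0.03032728 0.00808932] 0.06597641962151654 [-0.25574456  0.72830736 -0.48374244] [0.0149609  0.01488157 0.01623913]
scene -1 [ 16  14  27  21  28  29  21  30  25  24  25  21  17  15   9   8  18  22
  16 209   3   0   0]
scene 1 [ 21  24  31  27  27  20  29  25  27  26  24  20  16  12   1   0   1   0
   2 131   0   0   0]
stub [0.52386419 0.032009   0.08995307] 0.09297505360975888
side -1 [17 21 20 22 17 21 16 19 18 18 19 18 15 14  0  0  4  1  4 65  0  0  0]
side 1 [ 16  11  17  17  21  22  21  17  21  19  16  16  10   6   3   1   9  12
  10 185   4   0   0]
stub [0.52124777 0.03149534 0.09076225] 0.09234784050238254
```

View pics/ss3.png

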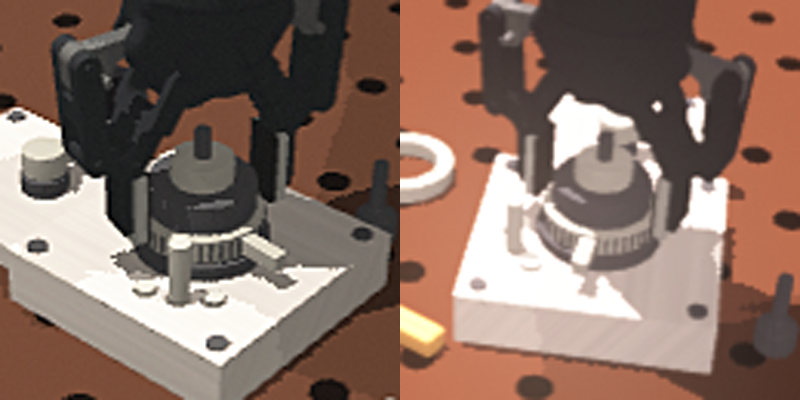

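Both tips stand beside the knurled ring at about mid-height, clear of the lug and pin. Closing now.

Call:
send_rows(delta_pos=[[0,0,0],[0,0,0],[0,0,0],[0,0,0],[0,0,0]], rot=[[0,0,0],[0,0,0],[0,0,0],[0,0,0],[0,0,0]], jaw=[0.062,0.06,0.058,0.056,0.055], newtons=40)

```text
time_s: 4.25
tool_pos: [0.521, 0.0303, 0.0087]
orientation: [-0.645, 0.765, -0.0, 0.0]
force: [-2.8, 0.9, 8.0]
width: 0.0577
gripper_force: 41.1
```

```bash
python3 -c "
from h import *
s=ctrl.state();print(s)"
```

```text
{'time_s': 4.25, 'joint_positions': array([ 4.34577163e-01,  3.20515548e-01, -5.58569411e-01,  1.72499683e-04,
       -6.91428659e-01, -6.04460886e-01]), 'dq': array([ 1.19782261e-03, -3.65788234e-05, -1.14718690e-03, -9.68391039e-04,
        3.95808056e-04, -8.14944420e-04]), 'effort': array([-3.03801661e-01, -4.28168070e+01,  1.95085877e+01,  4.57529113e+00,
        8.89754444e-01,  1.82560855e-02]), 'tool_pos': array([0.52104144, 0.03034903, 0.0087394 ]), 'orientation': array([-6.44617402e-01,  7.64505319e-01, -9.02146646e-05,  1.21934010e-04]), 'force': array([-2.76411623,  0.88997987,  7.99240209]), 'torque': array([ 0.12230812,  1.07936713, -0.02264573]), 'gripper_force': 41.06597185134888, 'width': 0.057700510199117934}
```

Call:
send_rows(delta_pos=[[0,0,-0.0006],[0,0,0],[0,0,0],[0,0,0],[0,0,0]], rot=[[0,0,0],[0,0,0.03],[0,0,0.05],[0,0,0.06],[0,0,0.06]], jaw=[0.055,0.055,0.055,0.055,0.055])

```text
time_s: 4.88
tool_pos: [0.521, 0.0304, 0.0088]
orientation: [-0.564, 0.826, -0.0, -0.0]
force: [-1.8, 0.2, 3.3]
width: 0.058
gripper_force: 43.5
```

```bash
cat > st.py <<'E'
from h import *
s=ctrl.state();r=R.from_quat(s["orientation"]).as_matrix();y=-r[:,1]
print(s["time_s"],"tcp",s["tool_pos"].round(4),"axis deg",np.degrees(np.arctan2(y[1],y[0])).round(2),"F",s["force"].round(2),"T",s["torque"].round(3),"w",round(s["width"],4),"g",round(s["gripper_force"],1),"q6",s["joint_positions"][5].round(3),s["effort"][5].round(3))
E
python3 st.py
```

```text
4.875 tcp [0.521  0.0304 0.0088] axis deg -21.37 F [-1.79  0.23  3.34] T [0.13  0.596 0.108] w 0.058 g 43.5 q6 -0.808 0.666
```

Call:
send_rows(delta_pos=[[0,0,0],[0,0,0],[0,0,0],[0,0,0],[0,0,0]], rot=[[0,0,0.07],[0,0,0.07],[0,0,0.07],[0,0,0.07],[0,0,0.07]], jaw=[0.055,0.055,0.055,0.055,0.055])

```text
time_s: 5.5
tool_pos: [0.521, 0.0303, 0.0088]
orientation: [-0.411, 0.912, -0.0, -0.0]
force: [-0.6, 0.5, 2.2]
width: 0.0573
gripper_force: 43.5
```

```bash
python3 st.py; python3 - <<'E'
from h import *
for n in("scene","side"):
    C=cal(n);im,d=ctrl.snapshot(n);np.savez(f"pics/{n}4.npz",im=im,d=d)
    a=proj(C,[.5208,.03,.05])[0].astype(int)
    globals()[n]=cv2.resize(im[a[1]-50:a[1]+60,a[0]-55:a[0]+55],(400,400),interpolation=cv2.INTER_CUBIC)
cv2.imwrite("pics/ss4.png",np.hstack([scene,side])[...,::-1])
E
```

```text
5.5 tcp [0.521  0.0303 0.0088] axis deg -41.44 F [-0.57  0.46  2.23] T [0.11  0.56  0.125] w 0.0573 g 43.5 q6 -1.158 0.794
```

View pics/ss4.png

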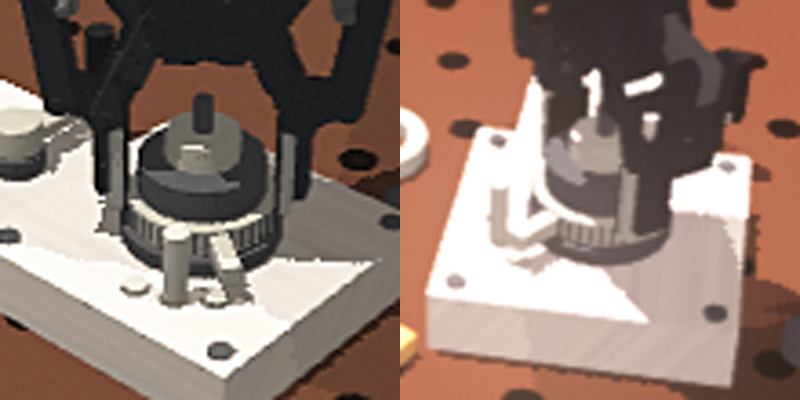

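The lug has followed the grip and is now near the pin, at (228,265) against (175,265) in the scene view; the fingers are well clear of both.

Call:
send_rows(delta_pos=[[0,0,0],[0,0,0],[0,0,0],[0,0,0],[0,0,0]], rot=[[0,0,0.04],[0,0,0.04],[0,0,0.04],[0,0,0.04],[0,0,0.03]], jaw=[0.055,0.055,0.055,0.055,0.055])

```text
time_s: 6.22
tool_pos: [0.521, 0.0303, 0.0088]
orientation: [-0.324, 0.946, -0.0, -0.0]
force: [-2.1, 1.5, 4.4]
width: 0.0577
gripper_force: 43.5
```

```bash
python3 st.py
```

```text
6.225 tcp [0.521  0.0303 0.0088] axis deg -52.15 F [-2.06  1.51  4.39] T [0.092 0.63  0.173] w 0.0577 g 43.5 q6 -1.345 0.201
```

Call:
send_rows(delta_pos=[[0,0,0],[0,0,0],[0,0,0],[0,0,0],[0,0,0]], rot=[[0,0,0.012],[0,0,0.012],[0,0,0.012],[0,0,0.012],[0,0,0]], jaw=[0.055,0.055,0.055,0.055,0.055])

```text
time_s: 6.85
tool_pos: [0.521, 0.0303, 0.0088]
orientation: [-0.302, 0.953, 0.0, 0.0]
force: [-2.3, -0.2, 5.8]
width: 0.0577
gripper_force: 43.7
```

```bash
python3 st.py
```

```text
6.85 tcp [0.521  0.0303 0.0088] axis deg -54.9 F [-2.26 -0.16  5.83] T [ 0.027  0.717 -0.023] w 0.0577 g 43.7 q6 -1.393 -0.069
```

Call:
send_rows(delta_pos=[[0,0,0],[0,0,0],[0,0,0],[0,0,0],[0,0,0]], rot=[[0,0,0.012],[0,0,0.012],[0,0,0.012],[0,0,0.012],[0,0,0.012]], jaw=[0.055,0.055,0.055,0.055,0.055])

```text
time_s: 7.48
tool_pos: [0.521, 0.0303, 0.0088]
orientation: [-0.273, 0.962, -0.0, -0.0]
force: [-2.2, -0.0, 5.0]
width: 0.0576
gripper_force: 43.7
```

```bash
python3 st.py
```

```text
7.475 tcp [0.521  0.0303 0.0088] axis deg -58.29 F [-2.21 -0.03  4.96] T [0.236 0.923 0.697] w 0.0576 g 43.7 q6 -1.452 -0.517
```

Call:
send_rows(delta_pos=[[0,0,0],[0,0,0],[0,0,0],[0,0,0],[0,0,0]], rot=[[0,0,-0.002],[0,0,0],[0,0,0],[0,0,0],[0,0,0]], jaw=[0.055,0.055,0.055,0.055,0.055])

```text
time_s: 8.1
tool_pos: [0.521, 0.0303, 0.0088]
orientation: [-0.274, 0.962, -0.0, -0.0]
force: [-2.1, 0.1, 6.1]
width: 0.0577
gripper_force: 43.7
```

```bash
python3 st.py;python3 - <<'E'
from h import *
for n in("scene","side"):
    C=cal(n);im,d=ctrl.snapshot(n)
    a=proj(C,[.5208,.03,.05])[0].astype(int)
    globals()[n]=cv2.resize(im[a[1]-50:a[1]+60,a[0]-55:a[0]+55],(400,400),interpolation=cv2.INTER_CUBIC)
cv2.imwrite("pics/ss5.png",np.hstack([scene,side])[...,::-1])
E
python3 st.py
```

```text
8.1 tcp [0.521  0.0303 0.0088] axis deg -58.17 F [-2.13  0.12  6.09] T [0.137 0.806 0.413] w 0.0577 g 43.7 q6 -1.45 -0.406
8.2 tcp [0.521  0.0303 0.0088] axis deg -58.17 F [-1.91  0.32  4.82] T [0.148 0.843 0.419] w 0.0577 g 43.7 q6 -1.45 -0.406
```

View pics/ss5.png

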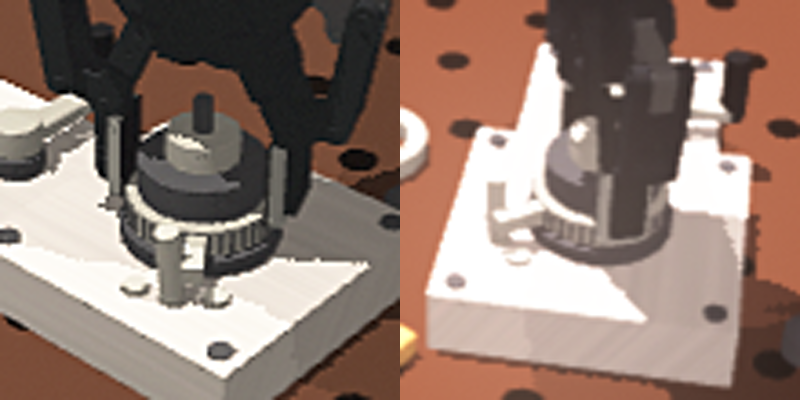

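The picture shows the lug resting against the pin, at (190,255) in the scene view. The torque is 0.41 N m, so I'll firm up the press slightly and hold.

Call:
send_rows(delta_pos=[[0,0,0],[0,0,0],[0,0,0],[0,0,0],[0,0,0]], rot=[[0,0,0.0012],[0,0,0],[0,0,0],[0,0,0],[0,0,0]], jaw=[0.055,0.055,0.055,0.055,0.055])

```text
time_s: 8.82
tool_pos: [0.521, 0.0303, 0.0088]
orientation: [-0.274, 0.962, -0.0, -0.0]
force: [-1.3, 0.0, 5.4]
width: 0.0579
gripper_force: 43.7
```

```bash
python3 st.py
```

```text
8.825 tcp [0.521  0.0303 0.0088] axis deg -58.22 F [-1.32  0.    5.36] T [0.224 0.809 0.533] w 0.0579 g 43.7 q6 -1.451 -0.519
```

Call:
send_rows(delta_pos=[[0,0,0],[0,0,0],[0,0,0],[0,0,0],[0,0,0]], rot=[[0,0,0],[0,0,0],[0,0,0],[0,0,0],[0,0,0]], jaw=[0.055,0.055,0.058,0.066,0.066])

```text
time_s: 9.45
tool_pos: [0.5211, 0.0303, 0.0085]
orientation: [-0.273, 0.962, 0.0, -0.0]
force: [-0.2, -0.8, -0.8]
width: 0.066
gripper_force: 0.0
```

```bash
python3 st.py
```

```text
9.45 tcp [0.5211 0.0303 0.0085] axis deg -58.31 F [-0.2  -0.76 -0.77] T [-0.034 -0.005  0.032] w 0.066 g 0.0 q6 -1.452 -0.002
```

Call:
send_rows(delta_pos=[[0,0,0],[0,0,-0.02],[0,0,-0.04],[0,0,-0.04],[0,0,-0.01]], rot=[[0,0,0],[0,0,0],[0,0,0],[0,0,0],[0,0,0]], jaw=[0.066,0.066,0.066,0.066,0.05])

```text
time_s: 10.07
tool_pos: [0.5226, 0.0308, 0.1215]
orientation: [-0.273, 0.962, 0.0, 0.002]
force: [0.6, 0.2, -0.9]
width: 0.0508
gripper_force: 0.0
```

Released cleanly. Next is the lever: first move over the knob.

Call:
send_rows(delta_pos=[[0.025,-0.022,0],[0.025,-0.022,0],[0.025,-0.022,0],[0.0147,-0.0126,0],[0,0,0]], rot=[[0,0,0],[0,0,0],[0,0,0],[0,0,0],[0,0,0]], jaw=[0.05,0.05,0.05,0.05,0.05], newtons=25)

```text
time_s: 10.7
tool_pos: [0.4855, -0.0846, 0.1183]
orientation: [-0.272, 0.962, 0.0, -0.0]
force: [0.3, 0.5, -0.1]
width: 0.0499
gripper_force: 0.0
```

```bash
python3 st.py; python3 - <<'E'
from h import *
ims=[]
for n in("scene","wrist"):
    C=cal(n);im,d=ctrl.snapshot(n)
    if n=="scene":
        a=proj(C,[.51,-.02,.06])[0].astype(int);im=im[max(0,a[1]-90):a[1]+70,a[0]-80:a[0]+80]
        ims.append(cv2.resize(im,(370,370),interpolation=cv2.INTER_CUBIC))
    else:
        ims.append(cv2.resize(im,(430,370)))
        P=cloud(C,d);q=P[(P[...,2]>.056)&(P[...,2]<.066)&(abs(P[...,0]-.486)<.02)&(abs(P[...,1]+.084)<.02)]
        print(len(q),(q.min(0)+q.max(0))/2,np.ptp(q,axis=0),np.median(q,0))
cv2.imwrite("pics/k1.png",np.hstack(ims)[...,::-1])
E
```

```text
10.7 tcp [ 0.4855 -0.0846  0.1183] axis deg -58.39 F [ 0.35  0.55 -0.14] T [-0.003 -0.028 -0.021] w 0.0499 g 0.0 q6 -1.246 0.283
234 [ 0.48491621 -0.08337047  0.05927541] [0.01357103 0.0138484  0.00637876] [ 0.48414732 -0.08372169  0.06024509]
```

View pics/k1.png

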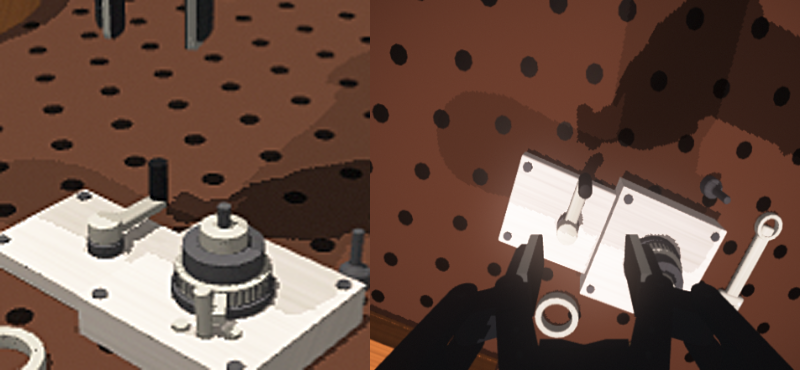

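The lug is still against the pin, and the knob is centred under the jaws. Descending.

Call:
send_rows(delta_pos=[[0,0,0.025],[0,0,0.03],[0,0,0.03],[0,0,0.018],[0,0,0]], rot=[[0,0,0],[0,0,0],[0,0,0],[0,0,0],[0,0,0]], jaw=[0.05,0.05,0.05,0.05,0.05])

```text
time_s: 11.42
tool_pos: [0.4853, -0.0832, 0.0144]
orientation: [-0.274, 0.962, 0.0, -0.002]
force: [0.1, -0.0, 0.2]
width: 0.0498
gripper_force: 0.0
```

Call:
send_rows(delta_pos=[[0,0,0],[0,0,0],[0,0,0],[0,0,0],[0,0,0]], rot=[[0,0,0],[0,0,0],[0,0,0],[0,0,0],[0,0,0]], jaw=[0.035,0.025,0.018,0.01,0.01])

```text
time_s: 12.05
tool_pos: [0.4862, -0.0836, 0.0163]
orientation: [-0.273, 0.962, -0.0, 0.0]
force: [-2.8, 1.8, 6.4]
width: 0.0124
gripper_force: 24.5
```

```bash
python3 st.py; python3 - <<'E'
from h import *
p=np.array([.5384,-.0740]);s=ctrl.state();T=R.from_quat(s["orientation"]).as_matrix();k=s["tool_pos"][:2];e=k-p;r=np.hypot(*e);a0=np.arctan2(e[1],e[0]);print("r",r,np.degrees(a0))
prev=k
for a in np.arange(.1,1.16,.1):
    q=p+.055*np.array([np.cos(a0+a),np.sin(a0+a)]);d=T[:2,:2].T@(q-prev);prev=q;print(round(a,2),q.round(4),d.round(4))
E
```

```text
12.05 tcp [ 0.4862 -0.0836  0.0163] axis deg -58.28 F [-2.8   1.84  6.35] T [0.807 0.855 0.027] w 0.0124 g 24.5 q6 -1.246 0.002
r 0.053067471448665304 -169.56121705364006
0.1 [ 0.4856 -0.0893] [ 0.0035 -0.0045]
0.2 [ 0.4874 -0.0945] [ 0.0012 -0.0054]
0.3 [ 0.4897 -0.0995] [ 0.0007 -0.0055]
0.4 [ 0.4925 -0.1042] [ 0.0001 -0.0055]
0.5 [ 0.4957 -0.1087] [-0.0004 -0.0055]
0.6 [ 0.4994 -0.1128] [-0.001  -0.0054]
0.7 [ 0.5034 -0.1165] [-0.0015 -0.0053]
0.8 [ 0.5079 -0.1197] [-0.002  -0.0051]
0.9 [ 0.5126 -0.1226] [-0.0025 -0.0049]
1.0 [ 0.5176 -0.1249] [-0.003  -0.0046]
1.1 [ 0.5227 -0.1267] [-0.0035 -0.0043]
```

Call:
send_rows(delta_pos=[[0.0018,-0.005,0],[0.0012,-0.0054,0],[0.0007,-0.0055,0],[0.0001,-0.0055,0],[-0.0004,-0.0055,0]], rot=[[0,0,0],[0,0,0],[0,0,0],[0,0,0],[0,0,0]], jaw=[0.01,0.01,0.01,0.01,0.01])

```text
time_s: 12.68
tool_pos: [0.4953, -0.1087, 0.0159]
orientation: [-0.273, 0.962, 0.0, -0.002]
force: [-7.9, 0.8, 11.4]
width: 0.0129
gripper_force: 25.2
```

Call:
send_rows(delta_pos=[[-0.001,-0.0054,0],[-0.0015,-0.0053,0],[-0.002,-0.0051,0],[-0.0012,-0.0025,0],[0,0,0]], rot=[[0,0,0],[0,0,0],[0,0,0],[0,0,0],[0,0,0]], jaw=[0.01,0.01,0.01,0.01,0.01])

```text
time_s: 13.3
tool_pos: [0.5103, -0.1215, 0.0157]
orientation: [-0.273, 0.962, 0.0, -0.001]
force: [-4.7, -0.4, 3.6]
width: 0.0123
gripper_force: 25.1
```

```bash
python3 st.py
```

```text
13.3 tcp [ 0.5103 -0.1215  0.0157] axis deg -58.3 F [-4.72 -0.42  3.63] T [-0.3    1.481  0.065] w 0.0123 g 25.1 q6 -1.158 -0.048
```

Call:
send_rows(delta_pos=[[-0.0012,-0.0024,0],[-0.0014,-0.0023,0],[-0.0015,-0.0023,0],[0,0,0],[0,0,0]], rot=[[0,0,0],[0,0,0],[0,0,0],[0,0,0],[0,0,0]], jaw=[0.01,0.01,0.01,0.01,0.01])

```text
time_s: 13.92
tool_pos: [0.5178, -0.1249, 0.0156]
orientation: [-0.273, 0.962, 0.0, -0.001]
force: [-5.0, -0.3, 4.5]
width: 0.0127
gripper_force: 25.2
```

```bash
python3 st.py
```

```text
13.925 tcp [ 0.5178 -0.1249  0.0156] axis deg -58.29 F [-5.03 -0.34  4.49] T [0.331 1.851 0.106] w 0.0127 g 25.2 q6 -1.149 -0.101
```

Call:
send_rows(delta_pos=[[-0.0017,-0.0022,0],[-0.0018,-0.0021,0],[0,0,0],[0,0,0],[0,0,0]], rot=[[0,0,0],[0,0,0],[0,0,0],[0,0,0],[0,0,0]], jaw=[0.01,0.01,0.01,0.01,0.01])

```text
time_s: 14.55
tool_pos: [0.5223, -0.1265, 0.0155]
orientation: [-0.273, 0.962, 0.0, -0.001]
force: [-6.9, 3.5, 6.3]
width: 0.0127
gripper_force: 25.6
```

```bash
python3 st.py
```

```text
14.55 tcp [ 0.5223 -0.1265  0.0155] axis deg -58.3 F [-6.85  3.5   6.28] T [1.188 2.728 0.153] w 0.0127 g 25.6 q6 -1.144 -0.139
```

Call:
send_rows(delta_pos=[[-0.0018,-0.0018,0],[-0.001,-0.0009,0],[0,0,0],[0,0,0],[0,0,0]], rot=[[0,0,0],[0,0,0],[0,0,0],[0,0,0],[0,0,0]], jaw=[0.01,0.01,0.01,0.01,0.01])

```text
time_s: 15.18
tool_pos: [0.5227, -0.1264, 0.0151]
orientation: [-0.273, 0.962, 0.002, -0.004]
force: [-17.9, 11.9, 16.7]
width: 0.0124
gripper_force: 26.7
```

```bash
python3 st.py
```

```text
15.175 tcp [ 0.5227 -0.1264  0.0151] axis deg -58.37 F [-17.94  11.94  16.71] T [ 4.368  6.176 -0.076] w 0.0124 g 26.7 q6 -1.142 0.028
```

The knob has stopped and the force has risen, so the lever is on its end stop. I'll relax, release and lift.

Call:
send_rows(delta_pos=[[0.0022,0.0022,0],[0,0,0],[0,0,0],[0,0,0],[0,0,0]], rot=[[0,0,0],[0,0,0],[0,0,0],[0,0,0],[0,0,0]], jaw=[0.01,0.01,0.03,0.045,0.05])

```text
time_s: 15.8
tool_pos: [0.5255, -0.1267, 0.0158]
orientation: [-0.273, 0.962, -0.0, 0.0]
force: [0.3, -0.2, -0.1]
width: 0.0497
gripper_force: 0.0
```

Call:
send_rows(delta_pos=[[0,0,-0.01],[0,0,-0.03],[0,0,-0.04],[0,0,-0.04],[0,0,0]], rot=[[0,0,0],[0,0,0],[0,0,0],[0,0,0],[0,0,0]], jaw=[0.05,0.05,0.05,0.05,0.05])

```text
time_s: 16.42
tool_pos: [0.5274, -0.1267, 0.14]
orientation: [-0.274, 0.962, -0.001, 0.004]
force: [-0.4, -0.0, -0.4]
width: 0.0498
gripper_force: 0.0
```

```bash
python3 st.py; python3 - <<'E'
from h import *
ims=[]
for n in("scene","side"):
    C=cal(n);im,d=ctrl.snapshot(n);a=proj(C,[.52,-.02,.05])[0].astype(int)
    ims.append(cv2.resize(im[a[1]-70:a[1]+70,a[0]-70:a[0]+70],(400,400),interpolation=cv2.INTER_CUBIC))
    P=cloud(C,d);q=P[(P[...,2]>.056)&(P[...,2]<.066)&(abs(P[...,0]-.52)<.02)&(abs(P[...,1]+.124)<.025)]
    if len(q): e=np.median(q,0)[:2]-[.5384,-.074];print(np.median(q,0),np.hypot(*e),np.degrees(np.arctan2(e[1],e[0])))
cv2.imwrite("pics/end.png",np.hstack(ims)[...,::-1])
E
```

```text
16.425 tcp [ 0.5274 -0.1267  0.14  ] axis deg -58.25 F [-0.44 -0.   -0.38] T [ 0.048  0.043 -0.007] w 0.0498 g 0.0 q6 -1.144 0.0
[ 0.52667604 -0.12197956  0.06064722] 0.04939119276296563 -103.73133762943377
[ 0.52320538 -0.12219785  0.06097425] 0.05053622139673758 -107.49772276495297
```

View pics/end.png

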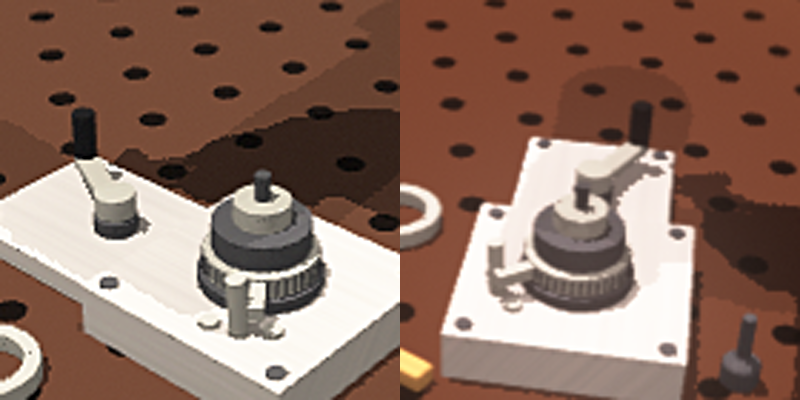

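The lever is locked with the knob swung away, the lug is against the upright pin, and the arm is clear. Handing in.

```bash
python3 -c "
from plant import ctrl
print(ctrl.sign_off())"
```

```text
the job is handed in; nothing more can be done
None
```

The job is handed in, with no verdict returned. By torque, the lug was pressed on the pin at about 9–10 N for over half a second, with a brief peak of about 12.5 N. The lever was swung to its stop, and the final images show the lug at the upright pin and the arm clear. The real fingertips end 30–40 mm short of the documented TCP, so I took the grip heights from the cameras.

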